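# Set a linear stage to its red mark and prove its limit switch

## Robot

A 6-joint arm with a two-finger parallel gripper is mounted at the origin on a cart in front of the work surface, level with it; the furniture and walls round the work are solid. World frame = base frame: x ahead of the robot, y to its left, z up, the work surface at z = 0. Lengths are in m, angles in rad, forces in N, time in s.
With the tool pointing down it reaches from about 0.275 to 0.75 m from the base axis. Payload 10.2 kg.
Tool frame: the origin (TCP) lies midway between the tips of the shut fingers; the grasp point (between the pads) lies 19 mm behind it (ctrl.grip_depth is the z of the grasp point in the tool frame, in m); z points along the fingers, y is the line along which they close (so a half turn about z gives the same grasp; the last joint's range is limited). The gripper opens to 88 mm and grips with 3 to 60 N. Pads are 18 mm wide; open, the fingers measure 123 mm over their backs; the gripper's body (75 mm by 187 mm) begins 45 mm behind the grasp point.
Start: joints at [1.075, 0.313, 1.498, -0, 1.331, -0.223], TCP at [0.141, 0.506, 0.239] pointing down, gripper open.
Joint ranges: [-2.94, 2.94], [-0.97, 2.17], [0.19, 2.56], [-1.23, 4.37], [0.02, 3.11], [-2.88, 2.88]. Speed limits (rad/s): [2.39, 2.39, 3.01, 3.14, 3.14, 3.14].

## Interface

Orientations are given as a 3x3 rotation matrix whose columns are the frame's x, y, z axes.
In Python, from workcell import ctrl, cams, job gives the robot as it stands. The module is installed in compiled form; this text tells all that it offers.
- The arm moves only by the shell command python3 -m crank 'ROWS'. ROWS is JSON, a list of rows, each an object with "twist": the turn, a rotation vector about the tool's x, y, z as a fraction of full scale, a list of three; "travel": the shift along the tool's x, y, z as a fraction of full scale, a list of three; "grip": the closure, from 0 (fully open) to 1 (shut). A call has 1 to 8 rows; each row shifts and turns the commanded pose from where the row before left it, along the tool's axes as they then stand; what a row does not reach is not made up. Full scale, the value 1, is 0.15 m for a shift and 2 rad for a turn. A row lasts 1/10 s, in which the tool goes at most 50 mm and 8.59 degrees, less where a joint would pass 70% of its speed; a pose out of reach is approached as far as the arm can. A call with a number of a shift or a turn outside -1 to 1 is refused whole. A call with a gripper value outside its range is refused whole. The fingers move at their own pace and stop on an object; the grip force is fixed at half the most. Time passes only in rows, so rows that do not move let the fingers close. It gives the time, the measured TCP pose, the force, the opening and the grip force at its end, in the units of the state.
- ctrl.get_obs(): the state, without advancing time (a new reading comes with each control period).
- cams.read_camera(name): name is "scene" or "top" or "wrist"; returns a dict with "img" (400x640x3 uint8, red, green, blue), "z_map" (400x640 float32, m along the optical axis (not along the pixel's ray), 0 where there is no reading), "mtx" (3x3 intrinsics, pixels), "rvec" (rotation vector, rad) and "tvec" (3), from world to camera coordinates, as OpenCV has them; the wrist camera has in their place "mount" (4x4, takes a point from camera to tool coordinates, whose origin is the TCP and whose axes are the flange's). Camera axes: x right, y down, z forward; pixel columns grow to the right and rows downward; lengths in m; the calibration is good to about 2 mm. A picture is of the moment at which its call begins: read the wrist's pose just before it.
- job.finish_job(): hands the job in; it is judged then, once.
The state is a dict: "time_s": time; "joint_positions": joint angles; "qd": joint speeds; "joint_torque": joint torques, N m; "tcp_pos": TCP position; "orientation": TCP orientation; "contact_force": force on the tool from outside, world axes, zero at the start; "wrist_torque": the same for the moment, N m; "grip_width": finger opening in m; "grasp_force": force on a finger pad.
Only numpy, scipy, OpenCV 4.12 (cv2) and the standard library are available. Lean on these libraries where they do the work, as an engineer would, in place of code of your own. Each camera call takes 0.05 s, during which the arm holds its last target. There are 200 camera calls.

## Task

Get the small linear stage ready for its next run: take the little dropper bottle that blocks the yellow pointer's way to the red rider off the stage and stand it upright on the worktop, then turn the stage's black knob in small turns until the yellow pointer lines up with the white line of the red rider. With the pointer set, prove the limit switch: push its roller arm down until it clicks (about half of its swing), let it spring back fully, and leave everything else on the bench as it stands.

Things in the scene. Friction and masses are not known exactly. Their poses are not given: they have to be found in the camera images.
- stage: Linear stage, fixed. Bed 110 (x) x 260 (y) x 10 mm; grey drive head in front, to x = -135 mm. Origin: centre of the underside, on the worktop; x away from the robot, y left along the travel, z up. Dark carriage 44 x 44 mm (x 9 to 53, 46 mm high) carries the yellow pointer. White scale rail at x = -47 mm, 20 mm high. End blocks at y = +-120 mm (x 8 to 54), 40 mm high.
- knob_center (a point): Centre of the knurled black knob (34 mm diameter, 32 mm long: 16 mm each way along its axis) on the drive head, in the stage frame (-114, 0, 74) mm. Its axis leans 30 degrees from vertical toward the stage's -x (the robot): outward direction in the stage frame (-0.5, 0, 0.866). Below it a 24 mm boss, 10 mm long, then the grey sloping face, 44 x 52 mm.
- knob (a joint): Turn of the knob, rad, about its outward axis: positive is counter-clockwise seen looking at the knob. Friction about 0.06 N m, stays where left; range -4 to 4. Geared to the pointer: +1 rad moves it 20 mm toward the stage's +y, clockwise turns move it to -y.
- pointer_tip (a point): Front end of the yellow pointer blade (6 mm wide, 3.5 mm at the tip, 23 to 26 mm above the worktop), 38 mm in front of the stage's centre line; moves along the stage's y only.
- red_mark (a point): Inner end of the white line on the red rider (16 x 12 x 4 mm, top 24 mm above the worktop), fixed on the scale rail, left or right of the pointer. Its axes are parallel to the stage's: the pointer is set when the pointer tip has the same y in the stage's frame.
- blue_mark (a point): The same point on the blue rider, of the same shape, on the other side; not to be used.
- dropper_1: White dropper bottle with a green cap, 26 mm diameter body to about 45 mm high, cap 18 mm wide above, 86 mm tall, 45 g. Origin at the centre of its underside. Stands on the stage's bed (10 mm above the worktop), on one side of the pointer, in the way of the pointer's travel on that side.
- dropper_2: White dropper bottle with a white nozzle, same size, weight and origin as dropper_1; stands on the bed on the other side of the pointer.
- switch: Roller-lever limit switch, fixed on the worktop near one end of the stage: foot 60 x 56 x 6 mm, blue housing 32 x 36 mm, dark head up to 86 mm high. Origin: centre of its underside; axes parallel to the stage's. Its steel arm sits on its -y side (y = -24 mm), pivots about y at x = 0, z = 74 mm, and points to -x.
- roller (a point): Centre of the white roller (20 mm diameter, 10 mm wide) at the end of the switch arm, 50 mm from the pivot, at rest 74 mm above the worktop. Pushed down from above it moves down and a little toward the housing.
- switch_arm (a joint): Angle of the switch arm, rad: 0 at rest (level), grows as the roller is pushed down, stop at 0.9. The switch clicks at 0.45 rad (roller down 22 mm). Spring: about 2 N at the roller at rest, 4 N at the click.
- beaker_2: Bystander: upturned glass beaker, 70 mm diameter, 98 mm high, near the stage's end opposite the switch. Origin under its centre (as for all the following).
- bottle_100: Bystander: bottle with red cap, 56 mm diameter, 109 mm high, in front of the stage at one side.
- label_tape: Bystander: yellow roll of tape lying flat, 66 mm diameter, 19 mm high, in front of the stage at the other side.
- hdpe_black_b: Bystander: white plastic bottle with black cap, 66 mm diameter, 143 mm high, behind the stage.
- erlenmeyer: Bystander: conical flask, 68 mm diameter at its foot, 113 mm high, behind the stage.
- petri_1: Bystander: flat round dish, 61 mm diameter, 15 mm high, behind the stage.
Things that resemble listed ones, but are neither listed nor needed, are in the scene too. Leave any blue look-alike of the dropper_2 alone.

How it is judged:
On the way, in this order (a step that is already met when the one before it is completed fails the run):
1. the yellow pointer stands at the red rider's line (y of pointer_tip in the frame of red_mark between -0.003 and 0.003 m), for 0.3 s.
2. with the pointer set, the switch arm is pushed to its click (all of step 1 and value of joint switch_arm above 0.45 rad), for 0.05 s.
At the end, for the whole second after the job is handed in: The pointer tip is within 3 mm of the red mark along the scale and the switch arm is back at rest (under 0.08 rad). At least one dropper bottle stands on the worktop; each dropper bottle stands upright (within 0.1 rad) and at rest, either where it was (within 15 mm) or on the worktop (all of step 1 and value of joint switch_arm below 0.08 rad and height (world z) of any of dropper_1, dropper_2 below 0.006 m and angle between each of dropper_1, dropper_2's own z axis and vertical below 0.1 rad and linear speed of each of dropper_1, dropper_2 below 0.02 m/s and (distance of dropper_1 from where it was at the start of the episode below 0.015 m or height (world z) of dropper_1 below 0.006 m) and (distance of dropper_2 from where it was at the start of the episode below 0.015 m or height (world z) of dropper_2 below 0.006 m)); the robot touches nothing.
It fails at once if a dropper bottle is tipped over (angle between any of dropper_1, dropper_2's own z axis and vertical above 0.7 rad).
It fails at once if a bystander is moved by more than 25 mm or tipped (distance of any of beaker_2, bottle_100, label_tape, hdpe_black_b, erlenmeyer, petri_1 from where it was at the start of the episode above 0.025 m or angle between any of beaker_2, bottle_100, label_tape, hdpe_black_b, erlenmeyer, petri_1's own z axis and vertical above 0.4 rad).
It also fails if it takes over 72 s, if anything falls off the work surface, if the arm or the gripper's body presses on something with over 40 N, if the wrist force passes 120 N, or if a joint passes its speed limit or range.

## Working session

There is one attempt and no reset: what is moved stays moved. The work goes in short steps, Python scripts to look and compute and a shell command to move; the robot and the scene stay as the last step left them, time stands still between calls to the robot, and variables do not carry over. Pictures are saved under pics/ and viewed, at most 10 in all, crops included, and the job is handed in when it is done.

```bash
mkdir -p pics
cat > h.py <<'E'
import numpy as np, cv2
from workcell import ctrl, cams, job
def shot(n):
    o=ctrl.get_obs(); c=cams.read_camera(n)
    if n=="wrist":
        T=np.eye(4);T[:3,:3]=o["orientation"];T[:3,3]=o["tcp_pos"];M=T@np.array(c["mount"])
    else:
        R=cv2.Rodrigues(np.array(c["rvec"],float))[0];M=np.eye(4);M[:3,:3]=R.T;M[:3,3]=-R.T@np.array(c["tvec"]).ravel()
    c["M"]=M
    K=c["mtx"];z=c["z_map"];v,u=np.mgrid[:400,:640]
    P=np.stack([(u-K[0,2])/K[0,0]*z,(v-K[1,2])/K[1,1]*z,z],-1)
    c["P"]=P@M[:3,:3].T+M[:3,3]
    return c
def onplane(c,u,v,h):
    K=c["mtx"];d=c["M"][:3,:3]@np.array([(u-K[0,2])/K[0,0],(v-K[1,2])/K[1,1],1]);o=c["M"][:3,3]
    return o+d*(h-o[2])/d[2]
def save(img,f): cv2.imwrite("pics/"+f,cv2.cvtColor(img,cv2.COLOR_RGB2BGR))
E
python3 - <<'E'
from h import *
a=shot("top");save(a["img"],"top.png");b=shot("scene");save(b["img"],"scene.png")
np.savez("t.npz",**{k:a[k] for k in("img","P","M","mtx")});np.savez("s.npz",**{k:b[k] for k in("img","P","M","mtx")})
print(a["M"],a["mtx"],b["M"]);print(ctrl.get_obs(),ctrl.grip_depth)
E
```

```text
[[ 0.02596166 -0.99809148  0.0560303   0.54366272]
 [-0.9996059  -0.02532062  0.01212086  0.03837035]
 [-0.010679   -0.0563229  -0.99835549  0.91261029]
 [ 0.          0.          0.          1.        ]] [[364.13412851   0.         319.50203181]
 [  0.         364.13412851 203.61476547]
 [  0.           0.           1.        ]] [[ 6.12331810e-01 -5.68150952e-01  5.49776545e-01 -1.62703865e-02]
 [-7.90600517e-01 -4.40709311e-01  4.25118955e-01 -4.32296505e-01]
 [ 7.59903397e-04 -6.94967480e-01 -7.19040766e-01  8.90384723e-01]
 [ 0.00000000e+00  0.00000000e+00  0.00000000e+00  1.00000000e+00]]
{'time_s': 0.1, 'joint_positions': array([ 1.07460269e+00,  3.13377961e-01,  1.49833884e+00, -1.30005556e-05,
        1.33098995e+00, -2.23403665e-01]), 'qd': array([ 0.00049501, -0.00154572, -0.00107791,  0.00011881,  0.00122376,
        0.00098876]), 'joint_torque': array([ 2.76475788e-03, -4.02809286e+01, -2.52645117e+01,  6.95128064e-02,
        3.42070742e-02, -4.55388295e-05]), 'tcp_pos': array([0.14135829, 0.50539122, 0.23823491]), 'orientation': array([[-9.63023745e-01,  2.69416029e-01, -5.19294073e-04],
       [ 2.69416427e-01,  9.63023269e-01, -9.85747432e-04],
       [ 2.34516117e-04, -1.08920454e-03, -9.99999379e-01]]), 'contact_force': array([-0.62541041, -0.29051036, -0.10964571]), 'wrist_torque': array([-0.01305146, -0.0119515 ,  0.00928304]), 'grasp_force': 0.0, 'grip_width': 0.08810132809084915} -0.0187
```

View pics/top.png

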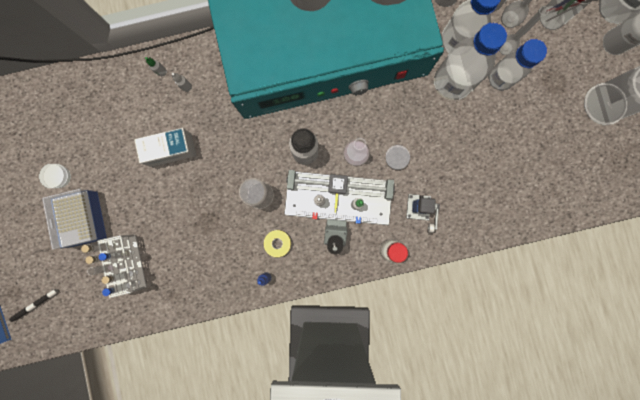

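View pics/scene.png

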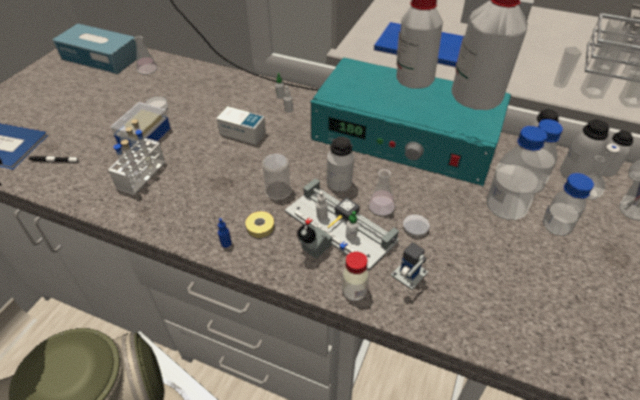

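The top picture shows the stage at (340,200). The red rider is at (315,216), left of the pointer at (337,203), and the blue rider is at (358,220). Candidates for the blocker:
- the white-nozzle bottle at (320,201)
- the green-cap bottle at (360,204)
- the blue look-alike at (264,280)
- a similar pair at the back, near (150,62) and (180,80)

The white-nozzle bottle (dropper_2) stands on the red side, so it fits. I'll check it in an enlarged crop.

Run:
```python
from h import *
a=np.load("t.npz");im=a["img"][160:270,235:445];save(cv2.resize(im,None,fx=3.8,fy=3.8,interpolation=cv2.INTER_CUBIC),"crop.png")
```

```text
(no output)
```

View pics/crop.png

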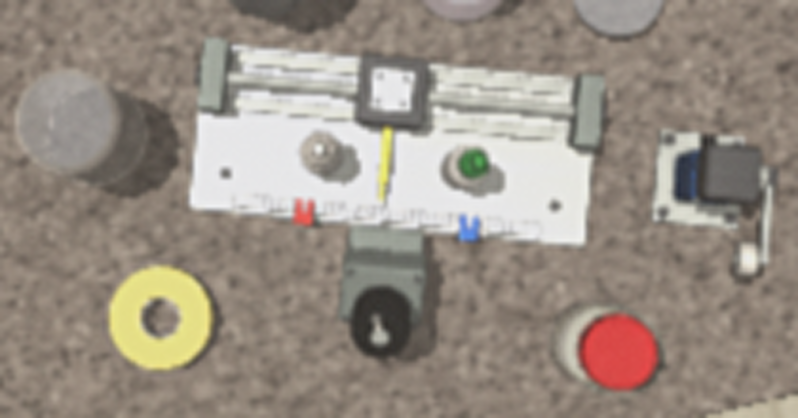

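The crop confirms it: the white-nozzle bottle at crop (322,152), top image (320,200), stands between the yellow pointer (386,165) and the red rider (304,212). The green-cap bottle at (470,165) is on the blue side. Next I'll work out positions.

Run:
```python
from h import *
a=dict(np.load("t.npz"))
q=lambda x,y,h:onplane(a,235+(x+.5)/3.8-.5,160+(y+.5)/3.8-.5,h)
L=q(191,208,.01);R=q(585,243,.01);print("FL",L,"FR",R,np.linalg.norm(L-R))
y=(L-R)/np.linalg.norm(L-R);y[2]=0;x=np.array([y[1],-y[0],0]);th=np.arctan2(x[1],x[0]);print("yaw",th)
o=(L+R)/2+x*.055;o[2]=0
Rm=np.stack([x,y,[0,0,1]],1);print("stage",o)
# knob cap top centre: center+16mm*axis
kn=o+Rm@np.array([-.114,0,.074]);print("knob",kn)
K=a["mtx"]
for n,p in dict(knobtop=[-.122,0,.088],FL=[-.055,.13,.01],BR=[.054,-.13,.04],bl=[.054,.13,.04]).items():
    w=o+Rm@np.array(p);c=a["M"][:3,:3].T@(w-a["M"][:3,3]);u=K@c/c[2];print(n,(u[:2]-[235,160])*3.8)
f=lambda p:np.round(Rm.T@(p-o),4)
for n,v in dict(tip=(384,203,.026),red=(304,214,.024),blue=(469,231,.024),d2top=(318,145,.096),d1top=(474,161,.096),roller=(746,259,.084),head=(733,172,.086),bottle=(619,351,.109),tape=(160,318,.019),beaker=(70,120,.098)).items():
    p=q(*v);print(n,p.round(4),f(p))
P=a["P"];z=P[...,2];s=np.einsum('ij,hwj->hwi',Rm.T,P-o)
for n,lo,hi,zm in (("d2",[-.045,.005],[.005,.09],.05),("d1",[-.045,-.1],[.005,-.005],.05)):
    m=(s[...,0]>lo[0])&(s[...,0]<hi[0])&(s[...,1]>lo[1])&(s[...,1]<hi[1])&(z>zm);print(n,m.sum(),P[m].mean(0),s[m].mean(0),s[m].max(0))
```

```text
FL [0.5654257 0.1344818 0.01     ] FR [ 0.54926966 -0.12254337  0.01      ] 0.25753243554251826
yaw -0.06277523493858446
stage [0.61223935 0.00251884 0.        ]
knob [0.49846389 0.00967052 0.074     ]
knobtop [381.20640395 334.90009391]
FL [187.72087086 206.43307228]
BR [607.48464821  69.85199713]
bl [198.78245911  34.34833516]
tip [0.5714 0.0092 0.026 ] [-0.0412  0.0041  0.026 ]
red [0.5631 0.0603 0.024 ] [-0.0527  0.0545  0.024 ]
blue [ 0.5549 -0.0458  0.024 ] [-0.0542 -0.0518  0.024 ]
d2top [0.6025 0.0513 0.096 ] [-0.0127  0.0481  0.096 ]
d1top [ 0.5954 -0.0411  0.096 ] [-0.0141 -0.0446  0.096 ]
roller [ 0.5418 -0.2052  0.084 ] [-0.0573 -0.2117  0.084 ]
head [ 0.5934 -0.1964  0.086 ] [-0.0064 -0.1997  0.086 ]
bottle [ 0.487  -0.1254  0.109 ] [-0.1169 -0.1355  0.109 ]
tape [0.4939 0.1513 0.019 ] [-0.1274  0.141   0.019 ]
beaker [0.6135 0.1984 0.098 ] [-0.011   0.1956  0.098 ]
d2 100 [0.60011501 0.05017243 0.07030276] [-0.01508995  0.04679912  0.07030276] [-0.00065391  0.05920646  0.096426  ]
d1 100 [ 0.59441392 -0.04023352  0.07104589] [-0.01510829 -0.04378641  0.07104589] [-0.00161649 -0.03329753  0.09751524]
```

```bash
python3 - <<'E'
from h import *
a=dict(np.load("t.npz"));P=a["P"]
th=-.0628;x=np.array([np.cos(th),np.sin(th),0]);y=np.array([-x[1],x[0],0]);o=np.array([.6122,.0025,0])
Rm=np.stack([x,y,[0,0,1]],1);s=(P-o)@Rm
print("height map mm, rows x from 160 down to -160, cols y 300..-60 step 20")
for X in range(160,-220,-20):
    r=[]
    for Y in range(300,-80,-20):
        m=(abs(s[...,0]*1e3-X)<10)&(abs(s[...,1]*1e3-Y)<10);r.append(int(s[m][:,2].max()*1e3) if m.any() else -1)
    print(X,r)
print(onplane(a,264,280,.06))
E
python3 -m crank '[{"twist":[0,0,0.075],"travel":[0,0,0],"grip":0.5},{"twist":[0,0,0.075],"travel":[0,0,0],"grip":0.5},{"twist":[0,0,0.075],"travel":[0,0,0],"grip":0.5},{"twist":[0,0,0.075],"travel":[0,0,0],"grip":0.5},{"twist":[0,0,0.075],"travel":[0,0,0],"grip":0.5},{"twist":[0,0,0.075],"travel":[0,0,0],"grip":0.5},{"twist":[0,0,0.075],"travel":[0,0,0],"grip":0.5},{"twist":[0,0,0.075],"travel":[0,0,0],"grip":0.5}]'
```

```text
height map mm, rows x from 160 down to -160, cols y 300..-60 step 20
160 [3, 2, 3, 3, 2, 5, 3, 4, 3, 3, 1, 4, 3, 3, 3, 3, 4, 3, 3]
140 [3, 3, 3, 3, 3, 2, 2, 4, 3, -1, 129, 128, 5, 3, 4, 24, 54, 35, 33]
120 [3, 3, 4, 3, 4, 4, 5, 3, 3, 140, 143, 143, 126, 4, 3, 45, 112, 114, 67]
100 [3, 3, 4, 3, 3, 4, 3, 3, 3, 141, 145, 145, 129, 2, 3, 33, 113, 113, 64]
80 [3, 3, 2, 4, 2, 2, 3, 3, 3, 105, 142, 136, 98, 3, 3, 3, 30, 33, 14]
60 [4, 3, 3, 4, 3, 4, 4, 4, 3, 42, 11, 11, 11, 11, 43, 43, 12, 12, 14]
40 [3, 3, 4, 4, 3, 3, 4, 3, 35, 44, 32, 35, 31, 31, 47, 48, 44, 32, 32]
20 [4, 4, 4, 3, 99, 100, 98, 4, 34, 42, 31, 32, 34, 31, 50, 48, 45, 33, 32]
0 [3, 3, 2, -1, 101, 100, 101, 97, 7, 40, 14, 13, 77, 82, 43, 43, 41, 81, 79]
-20 [3, 2, 4, 2, 102, 101, 100, 96, 4, 15, 13, 13, 95, 96, 14, 29, 13, 97, 95]
-40 [4, 3, 5, 3, 100, 100, 99, 4, 9, 16, 23, 21, 27, 24, 23, 26, 22, 25, 27]
-60 [3, 3, 3, 3, 4, 2, 5, 3, 3, 11, 20, 21, 27, 20, 36, 36, 36, 26, 26]
-80 [3, 4, 6, 4, 2, 3, 3, 5, 4, 3, 2, 2, 3, 912, 62, 62, 61, 3, 5]
-100 [6, 4, 3, 3, 3, 3, 3, 22, 22, 22, 5, 6, 2, 3, 91, 94, 82, 4, 3]
-120 [3, 5, 3, 4, 4, 4, 20, 22, 21, 22, 18, 3, 3, 4, 95, 95, 93, 3, 3]
-140 [2, 3, 3, 4, 5, 3, 19, 22, 22, 22, 22, 3, 3, 4, 81, 85, 3, 5, 2]
-160 [3, 4, 5, 3, 4, 5, 4, 20, 22, 20, 3, 4, 4, 4, 4, 3, 2, 3, 3]
-180 [4, 3, 3, 4, 5, 3, 4, 4, 3, 3, 5, 3, 3, 4, 2, 4, 5, 3, 3]
-200 [4, 4, 4, 3, 5, 3, 66, 79, 4, 6, 4, 4, 3, 2, 3, 4, 4, 3, 3]
[0.41068422 0.1729318  0.06      ]
time_s: 0.9
tcp_pos: [0.1414, 0.5055, 0.2384]
orientation: [[-0.092, 0.996, -0.0], [0.996, 0.092, -0.001], [-0.001, -0.0, -1.0]]
contact_force: [0.2, 0.3, -0.4]
grip_width: 0.0438
grasp_force: 0.0
```

```bash
cat >> h.py <<'E'
def go(p,Z=None):
    "tool-axis travel (fractions) taking the grasp point to p"
    o=ctrl.get_obs();R=np.array(o["orientation"]);g=np.array(o["tcp_pos"])+R[:,2]*ctrl.grip_depth
    print("grasp pt",g.round(4),"travel",(R.T@(np.array(p)-g)/.15).round(3),"q",np.array(o["joint_positions"]).round(2))
h0=-.0628
SO=np.array([.6122,.0025,0]);SR=np.array([[np.cos(h0),-np.sin(h0),0],[np.sin(h0),np.cos(h0),0],[0,0,1.]])
E
python3 -m crank '[{"twist":[0,0,-0.075],"travel":[0,0,0],"grip":0.42},{"twist":[0,0,-0.075],"travel":[0,0,0],"grip":0.42},{"twist":[0,0,-0.075],"travel":[0,0,0],"grip":0.42},{"twist":[0,0,-0.075],"travel":[0,0,0],"grip":0.42},{"twist":[0,0,-0.075],"travel":[0,0,0],"grip":0.42},{"twist":[0,0,-0.075],"travel":[0,0,0],"grip":0.42},{"twist":[0,0,-0.075],"travel":[0,0,0],"grip":0.42},{"twist":[0,0,-0.075],"travel":[0,0,0],"grip":0.42}]' >/dev/null
python3 -m crank '[{"twist":[0,0,-0.02],"travel":[0,0,0],"grip":0.42},{"twist":[0,-0.065,0],"travel":[0,0,0],"grip":0.42},{"twist":[0,-0.065,0],"travel":[0,0,0],"grip":0.42},{"twist":[0,-0.065,0],"travel":[0,0,0],"grip":0.42},{"twist":[0,-0.065,0],"travel":[0,0,0],"grip":0.42},{"twist":[0,0,0],"travel":[0,0,0],"grip":0.42}]'
python3 -c "
from h import *
go([.544,.065,.17])"
```

```text
time_s: 2.3
tcp_pos: [0.1396, 0.5055, 0.2372]
orientation: [[-0.845, 0.227, 0.484], [0.196, 0.974, -0.116], [-0.498, -0.003, -0.867]]
contact_force: [-0.3, -0.1, 0.4]
grip_width: 0.0509
grasp_force: 0.0
grasp pt [0.1305 0.5077 0.2534] travel [-2.63  -2.245  2.159] q [ 1.31  0.36  1.52 -0.54  1.29  0.14]
```

```bash
python3 -m crank '[{"twist":[0,0,0],"travel":[-0.164,-0.14,0.135],"grip":0.42},{"twist":[0,0,0],"travel":[-0.164,-0.14,0.135],"grip":0.42},{"twist":[0,0,0],"travel":[-0.164,-0.14,0.135],"grip":0.42},{"twist":[0,0,0],"travel":[-0.164,-0.14,0.135],"grip":0.42},{"twist":[0,0,0],"travel":[-0.164,-0.14,0.135],"grip":0.42},{"twist":[0,0,0],"travel":[-0.164,-0.14,0.135],"grip":0.42},{"twist":[0,0,0],"travel":[-0.164,-0.14,0.135],"grip":0.42},{"twist":[0,0,0],"travel":[-0.164,-0.14,0.135],"grip":0.42}]'
python3 -m crank '[{"twist":[0,0,0],"travel":[-0.164,-0.14,0.135],"grip":0.42},{"twist":[0,0,0],"travel":[-0.164,-0.14,0.135],"grip":0.42},{"twist":[0,0,0],"travel":[-0.164,-0.14,0.135],"grip":0.42},{"twist":[0,0,0],"travel":[-0.164,-0.14,0.135],"grip":0.42},{"twist":[0,0,0],"travel":[-0.164,-0.14,0.135],"grip":0.42},{"twist":[0,0,0],"travel":[-0.164,-0.14,0.135],"grip":0.42},{"twist":[0,0,0],"travel":[-0.164,-0.14,0.135],"grip":0.42},{"twist":[0,0,0],"travel":[0,0,0],"grip":0.42}]'
python3 -c "
from h import *
go([.544,.065,.17])
c=shot('wrist');save(c['img'],'w1.png');np.savez('w.npz',**{k:c[k] for k in('img','P','M','mtx')});print(c['M'])"
```

```text
time_s: 3.1
tcp_pos: [0.3484, 0.2826, 0.1961]
orientation: [[-0.845, 0.232, 0.483], [0.203, 0.973, -0.113], [-0.496, 0.002, -0.868]]
contact_force: [0.9, 0.8, -0.3]
grip_width: 0.0512
grasp_force: 0.0
time_s: 3.9
tcp_pos: [0.5296, 0.0865, 0.1585]
orientation: [[-0.843, 0.237, 0.484], [0.206, 0.972, -0.116], [-0.497, 0.002, -0.868]]
contact_force: [1.0, -0.4, 1.0]
grip_width: 0.0512
grasp_force: 0.0
grasp pt [0.5205 0.0887 0.1747] travel [-0.149 -0.117  0.121] q [-0.    0.23  1.93 -0.25  0.48 -1.14]
[[ 0.23561418  0.69103111  0.68334615  0.40305047]
 [ 0.97184487 -0.16888899 -0.1642987   0.1150767 ]
 [ 0.00187413  0.70281755 -0.71136768  0.25159373]
 [ 0.          0.          0.          1.        ]]
```

View pics/w1.png

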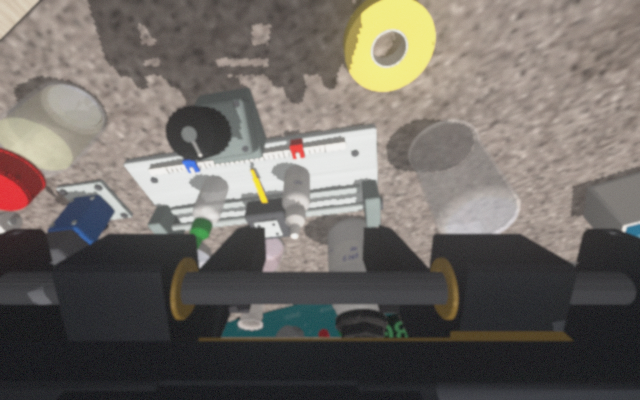

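The wrist picture shows the white-nozzle bottle, with its base near (297,170) and nozzle at (294,235). The pointer tip is near (253,166), the red rider at (297,149), the blue rider at (191,166) and the knob at (198,132).

Run:
```python
from h import *
c=dict(np.load("w.npz"));P=c["P"];s=(P-SO)@SR
for n,y0,y1 in(("d2",.028,.075),("d1",-.075,-.02)):
  for z0,z1 in((.028,.05),(.065,.09)):
    m=(s[...,0]>-.045)&(s[...,0]<.012)&(s[...,1]>y0)&(s[...,1]<y1)&(s[...,2]>z0)&(s[...,2]<z1);q=s[m];print(n,z0,m.sum(),q.min(0).round(4),q.max(0).round(4),np.median(P[m],0).round(4))
for n,u,v,h in(("tip",253,166,.025),("red",297,155,.024),("blue",193,171,.024)):print(n,((onplane(c,u,v,h)-SO)@SR).round(4))
for n,u,v,h in(("bedFL",376,127,.01),("bedFR",126,161,.01)):print(n,onplane(c,u,v,h))
m=(s[...,2]>.07)&(s[...,2]<.1)&(abs(s[...,1])<.03)&(s[...,0]<-.09);print("knob",s[m].min(0),s[m].max(0))
```

```text
d2 0.028 415 [-0.0285  0.0336  0.028 ] [-0.0134  0.0594  0.05  ] [0.589  0.053  0.0399]
d2 0.065 428 [-0.0249  0.0378  0.065 ] [-0.0118  0.0553  0.0896] [0.5945 0.0516 0.0767]
d1 0.028 465 [-0.0288 -0.057   0.0281] [-0.0075 -0.0312  0.05  ] [ 0.5846 -0.0335  0.0394]
d1 0.065 391 [-0.0242 -0.0536  0.065 ] [-0.0079 -0.0363  0.0897] [ 0.5903 -0.0385  0.0758]
tip [-0.0432  0.0091  0.025 ]
red [-0.048   0.0537  0.024 ]
blue [-0.0467 -0.0516  0.024 ]
bedFL [0.56406747 0.13562958 0.01      ]
bedFR [ 0.54392836 -0.11537317  0.01      ]
knob [-0.13656987 -0.01618551  0.07001519] [-0.09491853  0.01892467  0.0937287 ]
```

```bash
python3 -c "
from h import *
go([.5415,.064,.158]);go([.5996,.050,.054])"
```

```text
grasp pt [0.5191 0.0903 0.1747] travel [-0.106 -0.135  0.189] q [ 0.    0.23  1.93 -0.25  0.48 -1.14]
grasp pt [0.5191 0.0903 0.1747] travel [-0.108 -0.136  0.988] q [ 0.    0.23  1.93 -0.25  0.48 -1.14]
```

```bash
python3 -m crank '[{"twist":[0,0,0],"travel":[-0.106,-0.135,0.05],"grip":0.42},{"twist":[0,0,0],"travel":[0,0,0.14],"grip":0.42},{"twist":[0,0,0],"travel":[0,0,0.1],"grip":0.42},{"twist":[0,0,0],"travel":[0,0,0.1],"grip":0.42},{"twist":[0,0,0],"travel":[0,0,0],"grip":0.42}]'
python3 -c "
from h import *
go([.5996,.050,.054])"
```

```text
time_s: 4.45
tcp_pos: [0.5637, 0.0611, 0.1146]
orientation: [[-0.845, 0.231, 0.482], [0.201, 0.973, -0.114], [-0.495, 0.0, -0.869]]
contact_force: [0.1, -0.2, 0.5]
grip_width: 0.0513
grasp_force: 0.0
grasp pt [0.5547 0.0632 0.1308] travel [-0.017 -0.017  0.599] q [-0.06  0.36  1.9  -0.23  0.38 -1.21]
```

```bash
python3 -m crank '[{"twist":[0,0,0],"travel":[-0.017,-0.017,0.12],"grip":0.42},{"twist":[0,0,0],"travel":[0,0,0.16],"grip":0.42},{"twist":[0,0,0],"travel":[0,0,0.16],"grip":0.42},{"twist":[0,0,0],"travel":[0,0,0.16],"grip":0.42},{"twist":[0,0,0],"travel":[0,0,0],"grip":0.42},{"twist":[0,0,0],"travel":[0,0,0],"grip":0.42}]'
python3 -c "
from h import *
go([.5996,.050,.054])"
```

```text
time_s: 5.05
tcp_pos: [0.609, 0.0479, 0.0398]
orientation: [[-0.844, 0.231, 0.484], [0.2, 0.973, -0.114], [-0.497, 0.0, -0.868]]
contact_force: [-0.2, -0.0, 0.9]
grip_width: 0.051
grasp_force: 0.0
grasp pt [0.6   0.05  0.056] travel [ 0.009 -0.001  0.01 ] q [-0.08  0.57  1.82 -0.3   0.25 -1.15]
```

```bash
python3 -m crank '[{"twist":[0,0,0],"travel":[0,0,0],"grip":1},{"twist":[0,0,0],"travel":[0,0,0],"grip":1},{"twist":[0,0,0],"travel":[0,0,0],"grip":1},{"twist":[0,0,0],"travel":[0,0,0],"grip":1},{"twist":[0,0,0],"travel":[0,0,0],"grip":1}]'
python3 -c "
from h import *
go([.596,.051,.12])"
```

```text
time_s: 5.55
tcp_pos: [0.6097, 0.0475, 0.0394]
orientation: [[-0.844, 0.231, 0.485], [0.2, 0.973, -0.115], [-0.498, 0.0, -0.867]]
contact_force: [-1.3, 0.5, 4.5]
grip_width: 0.0256
grasp_force: 30.0
grasp pt [0.6006 0.0497 0.0556] travel [-0.186  0.002 -0.388] q [-0.08  0.57  1.81 -0.3   0.25 -1.15]
```

```bash
python3 -m crank '[{"twist":[0,0,0],"travel":[-0.03,0,-0.06],"grip":1},{"twist":[0,0,0],"travel":[-0.05,0,-0.1],"grip":1},{"twist":[0,0,0],"travel":[-0.06,0,-0.12],"grip":1},{"twist":[0,0,0],"travel":[-0.05,0,-0.11],"grip":1},{"twist":[0,0,0],"travel":[0,0,0],"grip":1}]'
python3 -c "
from h import *
go([.48,.27,.13]);go([.48,.27,.0475])"
```

```text
time_s: 6.05
tcp_pos: [0.606, 0.0486, 0.1064]
orientation: [[-0.842, 0.23, 0.487], [0.2, 0.973, -0.115], [-0.5, 0.001, -0.866]]
contact_force: [1.1, -1.2, -1.6]
grip_width: 0.0253
grasp_force: 30.0
grasp pt [0.5969 0.0507 0.1226] travel [ 0.924  1.243 -0.59 ] q [-0.08  0.45  1.79 -0.2   0.39 -1.26]
grasp pt [0.5969 0.0507 0.1226] travel [ 1.199  1.243 -0.114] q [-0.08  0.45  1.79 -0.2   0.39 -1.26]
```

```bash
python3 -m crank '[{"twist":[0,0,0],"travel":[0.05,0.09,-0.12],"grip":1},{"twist":[0,0,0],"travel":[0.1,0.16,-0.08],"grip":1},{"twist":[0,0,0],"travel":[0.13,0.2,-0.08],"grip":1},{"twist":[0,0,0],"travel":[0.15,0.22,-0.08],"grip":1},{"twist":[0,0,0],"travel":[0.15,0.22,-0.08],"grip":1},{"twist":[0,0,0],"travel":[0.15,0.22,-0.08],"grip":1},{"twist":[0,0,0],"travel":[0.15,0.22,-0.08],"grip":1},{"twist":[0,0,0],"travel":[0.05,0.1,0],"grip":1}]'
python3 -c "
from h import *
go([.48,.33,.0465])"
```

```text
time_s: 6.85
tcp_pos: [0.4914, 0.2982, 0.1118]
orientation: [[-0.845, 0.228, 0.483], [0.198, 0.974, -0.113], [-0.496, -0.0, -0.868]]
contact_force: [0.9, 0.3, -0.8]
grip_width: 0.0259
grasp_force: 30.0
grasp pt [0.4823 0.3003 0.128 ] travel [0.322 0.189 0.442] q [ 0.48  0.44  1.78 -0.61  0.6  -0.41]
```

```bash
python3 -m crank '[{"twist":[0,0,0],"travel":[0.05,0.1,0.04],"grip":1},{"twist":[0,0,0],"travel":[0.07,0.09,0.1],"grip":1},{"twist":[0,0,0],"travel":[0.07,0,0.1],"grip":1},{"twist":[0,0,0],"travel":[0.06,0,0.09],"grip":1},{"twist":[0,0,0],"travel":[0.03,0,0.05],"grip":1},{"twist":[0,0,0],"travel":[0.015,0,0.025],"grip":1},{"twist":[0,0,0],"travel":[0,0,0],"grip":1},{"twist":[0,0,0],"travel":[0,0,0],"grip":1}]'
python3 -c "
from h import *
go([.48,.33,.0455])"
```

```text
time_s: 7.65
tcp_pos: [0.4922, 0.3252, 0.0383]
orientation: [[-0.844, 0.231, 0.484], [0.201, 0.973, -0.114], [-0.497, 0.001, -0.868]]
contact_force: [-1.0, -0.6, 0.1]
grip_width: 0.0256
grasp_force: 30.0
grasp pt [0.4832 0.3273 0.0546] travel [0.051 0.013 0.04 ] q [ 0.53  0.6   1.76 -0.77  0.52 -0.18]
```

```bash
python3 -m crank '[{"twist":[0,0,0],"travel":[0.01,0,0.0175],"grip":1},{"twist":[0,0,0],"travel":[0.01,0,0.0175],"grip":1},{"twist":[0,0,0],"travel":[0.009,0,0.016],"grip":1},{"twist":[0,0,0],"travel":[0,0,0],"grip":1},{"twist":[0,0,0],"travel":[0,0,0],"grip":1},{"twist":[0,0,0],"travel":[0,0,0],"grip":1}]'
python3 -c "
from h import *
go([.48,.33,.0455])"
```

```text
time_s: 8.25
tcp_pos: [0.4922, 0.3252, 0.0294]
orientation: [[-0.844, 0.231, 0.484], [0.2, 0.973, -0.114], [-0.498, 0.001, -0.867]]
contact_force: [0.8, 0.1, 4.6]
grip_width: 0.0253
grasp_force: 30.0
grasp pt [0.4832 0.3274 0.0456] travel [ 0.022  0.012 -0.012] q [ 0.53  0.62  1.76 -0.79  0.5  -0.15]
```

```bash
python3 -m crank '[{"twist":[0,0,0],"travel":[0,0,0],"grip":0.42},{"twist":[0,0,0],"travel":[0,0,0],"grip":0.42},{"twist":[0,0,0],"travel":[0,0,0],"grip":0.42},{"twist":[0,0,0],"travel":[0,0,-0.1],"grip":0.42},{"twist":[0,0,0],"travel":[0,0,-0.2],"grip":0.42},{"twist":[0,0,0],"travel":[0,0,-0.25],"grip":0.42},{"twist":[0,0,0],"travel":[0,0,-0.25],"grip":0.42},{"twist":[0,0,0],"travel":[0,0,-0.2],"grip":0.42}]'
python3 - <<'E'
from h import *
k=SO+SR@np.array([-.114,0,.074]);n=SR@np.array([-.5,0,.866]);go(k+n*.10)
s=shot("top");P=s["P"];m=(abs(P[...,0]-.48)<.05)&(abs(P[...,1]-.33)<.05)&(P[...,2]>.02);print(P[m].min(0),P[m].max(0));
E
```

```text
time_s: 9.05
tcp_pos: [0.4185, 0.3425, 0.1607]
orientation: [[-0.844, 0.23, 0.484], [0.2, 0.973, -0.114], [-0.497, 0.001, -0.868]]
contact_force: [-0.0, 0.4, 1.0]
grip_width: 0.0507
grasp_force: 0.0
grasp pt [0.4094 0.3446 0.1769] travel [-0.609 -2.093  0.473] q [ 0.65  0.33  1.79 -0.59  0.76 -0.31]
[0.43002411 0.31331644 0.02008917] [0.49755902 0.37920403 0.17619914]
```

```bash
python3 -m crank '[{"twist":[0,0,0],"travel":[-0.04,-0.16,0.03],"grip":0.42},{"twist":[0,0,0],"travel":[-0.08,-0.28,0.06],"grip":0.42},{"twist":[0,0,0],"travel":[-0.08,-0.28,0.06],"grip":0.42},{"twist":[0,0,0],"travel":[-0.08,-0.28,0.06],"grip":0.42},{"twist":[0,0,0],"travel":[-0.08,-0.28,0.06],"grip":0.42},{"twist":[0,0,0],"travel":[-0.08,-0.28,0.06],"grip":0.42},{"twist":[0,0,0],"travel":[-0.08,-0.28,0.06],"grip":0.42},{"twist":[0,0,0],"travel":[-0.08,-0.25,0.06],"grip":0.42}]'
cat >> h.py <<'E'
from scipy.spatial.transform import Rotation as Ro
R0=SR@np.array([[-.866,0,.5],[0,1,0],[-.5,0,-.866]])
def tw(a):
    R=np.array(ctrl.get_obs()["orientation"]);print("twist",(Ro.from_matrix(R.T@R0@Ro.from_euler("z",a).as_matrix()).as_rotvec()/2).round(4))
KN=SO+SR@np.array([-.114,0,.074]);NN=SR@np.array([-.5,0,.866])
E
python3 - <<'E'
from h import *
go(KN+NN*.1);tw(0);tw(1.2)
w=shot("wrist");np.savez('w.npz',**{k:w[k] for k in('img','P','M','mtx')});save(w["img"],"w2.png")
t=shot("top");P=t["P"];m=(abs(P[...,0]-.48)<.035)&(abs(P[...,1]-.33)<.035)&(P[...,2]>.02);q=P[m];print(m.sum(),q.min(0),q.max(0),q[q[:,2]>.07].mean(0),q[q[:,2]<.05].mean(0))
E
```

```text
time_s: 9.9
tcp_pos: [0.4544, 0.021, 0.1453]
orientation: [[-0.845, 0.231, 0.482], [0.201, 0.973, -0.114], [-0.495, 0.0, -0.869]]
contact_force: [0.6, 0.7, 0.8]
grip_width: 0.051
grasp_force: 0.0
grasp pt [0.4454 0.0232 0.1616] travel [-0.029 -0.062  0.024] q [-0.2   0.07  2.17 -0.04  0.38 -1.51]
twist [-0.0424 -0.0026 -0.074 ]
twist [-0.0381  0.0228  0.5256]
151 [0.47134058 0.31335328 0.02094807] [0.49776059 0.33822175 0.08693234] [0.483747   0.32609471 0.07763506] [0.48568634 0.31921597 0.03890134]
```

View pics/w2.png

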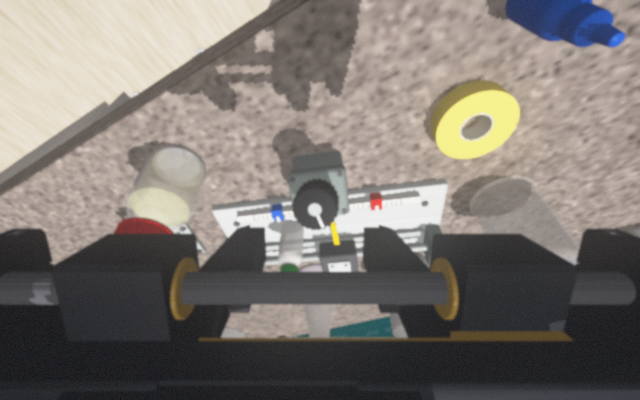

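```bash
python3 -m crank '[{"twist":[-0.004,0.003,0.072],"travel":[0,0,0],"grip":0.42},{"twist":[-0.004,0.003,0.072],"travel":[0,0,0],"grip":0.42},{"twist":[-0.004,0.003,0.072],"travel":[0,0,0],"grip":0.42},{"twist":[-0.004,0.003,0.072],"travel":[0,0,0],"grip":0.42},{"twist":[-0.004,0.003,0.072],"travel":[0,0,0],"grip":0.42},{"twist":[-0.004,0.003,0.072],"travel":[0,0,0],"grip":0.42},{"twist":[-0.004,0.003,0.072],"travel":[0,0,0],"grip":0.42},{"twist":[-0.004,0.003,0.072],"travel":[0,0,0],"grip":0.42}]'
python3 - <<'E'
from h import *
tw(1.45);go(KN+NN*.1)
w=dict(np.load("w.npz"));P=w["P"]
s=(P-SO)@SR
m=(abs(s[...,0]+.12)<.03)&(abs(s[...,1])<.03)&(s[...,2]>.06)
a=np.array([-.5,0,.866]);q=s[m];h=(q-[-.114,0,.074])@a;t=q[h>.011]
e1=np.array([.866,0,.5]);print(len(t),"h",np.median(h[h>.011]),"x'",((t-[-.114,0,.074])@e1).min(),((t-[-.114,0,.074])@e1).max(),"y",t[:,1].min(),t[:,1].max())
# bed corners
for n,u,v in(("FL",446,182),("FR",213,209)):print(n,onplane(w,u,v,.01))
E
```

```text
time_s: 10.8
tcp_pos: [0.4543, 0.0237, 0.1452]
orientation: [[-0.163, 0.855, 0.493], [0.977, 0.208, -0.038], [-0.135, 0.476, -0.869]]
contact_force: [-0.1, -0.0, -0.3]
grip_width: 0.0516
grasp_force: 0.0
twist [-0.0038  0.0029  0.072 ]
grasp pt [0.4451 0.0244 0.1614] travel [-0.079  0.001  0.019] q [-0.26  0.06  2.18  0.23  0.4  -0.65]
1507 h 0.013924842592620987 x' -0.0196177889819346 0.015680712409671067 y -0.016825809739078504 0.017745896002129218
FL [0.56135249 0.13311651 0.01      ]
FR [ 0.54377692 -0.11838693  0.01      ]
```

```bash
python3 -m crank '[{"twist":[-0.004,0.003,0.072],"travel":[0,0,0],"grip":0.42},{"twist":[0,0,0],"travel":[-0.075,0.02,0],"grip":0.42},{"twist":[0,0,0],"travel":[0,0,0.15],"grip":0.42},{"twist":[0,0,0],"travel":[0,0,0.15],"grip":0.42},{"twist":[0,0,0],"travel":[0,0,0],"grip":0.42}]'
python3 - <<'E'
from h import *
tw(1.45);go(KN+NN*.004-.001*SR@np.array([.866,0,.5]))
E
```

```text
time_s: 11.3
tcp_pos: [0.4796, 0.0113, 0.1066]
orientation: [[-0.047, 0.867, 0.496], [0.997, 0.072, -0.03], [-0.062, 0.493, -0.868]]
contact_force: [-1.4, 0.1, 0.1]
grip_width: 0.0511
grasp_force: 0.0
twist [-0.0017 -0.0006  0.0027]
grasp pt [0.4704 0.0119 0.1228] travel [-0.003 -0.006  0.349] q [-0.28  0.2   2.16  0.38  0.29 -0.68]
```

```bash
python3 -m crank '[{"twist":[-0.002,0,0],"travel":[-0.003,-0.006,0.09],"grip":0.42},{"twist":[0,0,0],"travel":[0,0,0.13],"grip":0.42},{"twist":[0,0,0],"travel":[0,0,0.1],"grip":0.42},{"twist":[0,0,0],"travel":[0,0,0.03],"grip":0.42},{"twist":[0,0,0],"travel":[0,0,0],"grip":0.42},{"twist":[0,0,0],"travel":[0,0,0],"grip":0.42}]'
python3 - <<'E'
from h import *
tw(1.45);go(KN+NN*.004-.001*SR@np.array([.866,0,.5]))
E
```

```text
time_s: 11.9
tcp_pos: [0.5057, 0.0087, 0.0638]
orientation: [[-0.047, 0.862, 0.504], [0.997, 0.073, -0.031], [-0.064, 0.501, -0.863]]
contact_force: [-0.2, -0.1, 0.1]
grip_width: 0.0513
grasp_force: 0.0
twist [0.0028 0.0001 0.0031]
grasp pt [0.4963 0.0093 0.0799] travel [ 0.005 -0.014  0.014] q [-0.27  0.34  2.13  0.62  0.18 -0.92]
```

```bash
python3 -m crank '[{"twist":[0.002,0,0.003],"travel":[0.004,-0.01,0.008],"grip":0.42},{"twist":[0,0,0],"travel":[0,0,0],"grip":1},{"twist":[0,0,0],"travel":[0,0,0],"grip":1},{"twist":[0,0,0],"travel":[0,0,0],"grip":1},{"twist":[0,0,0],"travel":[0,0,0],"grip":1}]'
python3 -m crank '[{"twist":[0,0,-0.02],"travel":[0,0,0],"grip":1},{"twist":[0,0,-0.04],"travel":[0,0,0],"grip":1},{"twist":[0,0,-0.06],"travel":[0,0,0],"grip":1},{"twist":[0,0,0],"travel":[0,0,0],"grip":1}]'
python3 - <<'E'
from h import *
tw(1.21);go(KN+NN*.004-.001*SR@np.array([.866,0,.5]));o=ctrl.get_obs();print(o["wrist_torque"])
E
```

```text
time_s: 12.4
tcp_pos: [0.5055, 0.0088, 0.0617]
orientation: [[-0.042, 0.865, 0.501], [0.997, 0.067, -0.032], [-0.061, 0.498, -0.865]]
contact_force: [2.0, 3.1, 3.5]
grip_width: 0.0331
grasp_force: 30.0
time_s: 12.8
tcp_pos: [0.506, 0.0089, 0.062]
orientation: [[-0.249, 0.829, 0.502], [0.952, 0.305, -0.032], [-0.18, 0.47, -0.864]]
contact_force: [5.2, 4.4, 3.9]
grip_width: 0.0332
grasp_force: 30.0
twist [0.0014 0.0008 0.0018]
grasp pt [0.4967 0.0095 0.0782] travel [ 0.005 -0.009  0.003] q [-0.27  0.35  2.13  0.61  0.18 -1.15]
[ 0.54277917 -0.57011248  0.35610075]
```

```bash
python3 -m crank '[{"twist":[0,0,-0.06],"travel":[0,0,0],"grip":1},{"twist":[0,0,-0.06],"travel":[0,0,0],"grip":1},{"twist":[0,0,-0.06],"travel":[0,0,0],"grip":1},{"twist":[0,0,-0.06],"travel":[0,0,0],"grip":1},{"twist":[0,0,-0.06],"travel":[0,0,0],"grip":1},{"twist":[0,0,-0.06],"travel":[0,0,0],"grip":1},{"twist":[0,0,-0.06],"travel":[0,0,0],"grip":1},{"twist":[0,0,0],"travel":[0,0,0],"grip":1}]'
python3 - <<'E'
from h import *
tw(.37);go(KN+NN*.004-.001*SR@np.array([.866,0,.5]))
E
```

```text
time_s: 13.6
tcp_pos: [0.5073, 0.0102, 0.0628]
orientation: [[-0.783, 0.366, 0.503], [0.407, 0.913, -0.03], [-0.47, 0.182, -0.864]]
contact_force: [20.6, 21.2, 0.7]
grip_width: 0.0332
grasp_force: 30.0
twist [0.0017 0.0019 0.0024]
grasp pt [0.4979 0.0107 0.079 ] travel [ 0.016 -0.014  0.004] q [-0.26  0.35  2.13  0.61  0.18 -1.99]
```

```bash
python3 -m crank '[{"twist":[0,0,0],"travel":[-0.004,0.013,0],"grip":1},{"twist":[0,0,-0.06],"travel":[0,0,0],"grip":1},{"twist":[0,0,-0.06],"travel":[0,0,0],"grip":1},{"twist":[0,0,-0.06],"travel":[0,0,0],"grip":1},{"twist":[0,0,-0.06],"travel":[0,0,0],"grip":1},{"twist":[0,0,-0.05],"travel":[0,0,0],"grip":1},{"twist":[0,0,0],"travel":[0,0,0],"grip":1}]'
python3 - <<'E'
from h import *
tw(-.21);go(KN+NN*.004-.001*SR@np.array([.866,0,.5]))
w=shot("wrist");save(w["img"],"w3.png");np.savez('w.npz',**{k:w[k] for k in('img','P','M','mtx')})
E
```

```text
time_s: 14.3
tcp_pos: [0.5076, 0.0118, 0.0628]
orientation: [[-0.856, -0.123, 0.502], [-0.159, 0.987, -0.029], [-0.491, -0.105, -0.865]]
contact_force: [12.8, 18.6, 1.8]
grip_width: 0.0333
grasp_force: 30.0
twist [0.0007 0.0017 0.0021]
grasp pt [0.4982 0.0124 0.079 ] travel [ 0.024 -0.013  0.004] q [-0.26  0.35  2.12  0.59  0.18 -2.54]
```

View pics/w3.png

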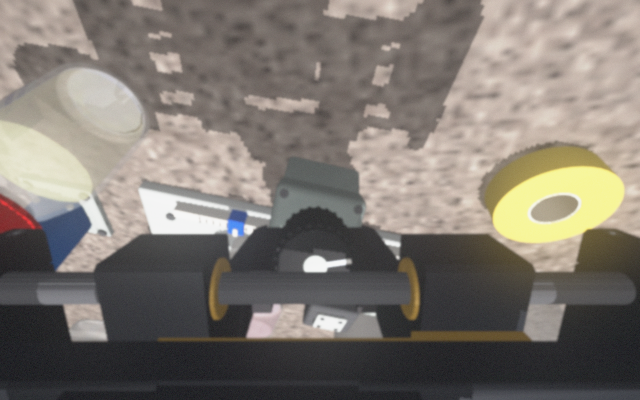

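The gripper hides the pointer here. The white knob mark has turned from pointing down-right in w2 to pointing right at (345,263). I'll release, back off and look.

```bash
python3 -m crank '[{"twist":[0,0,0],"travel":[0,0,0],"grip":0.42},{"twist":[0,0,0],"travel":[0,0,0],"grip":0.42},{"twist":[0,0,0],"travel":[0,0,0],"grip":0.42},{"twist":[0,0,0],"travel":[0,0,-0.15],"grip":0.42},{"twist":[0,0,0],"travel":[0,0,-0.25],"grip":0.42},{"twist":[0,0,0],"travel":[0,0,-0.25],"grip":0.42},{"twist":[0,0,0],"travel":[0,0,-0.25],"grip":0.42},{"twist":[0,0,0],"travel":[0,0,0],"grip":0.42}]'
python3 - <<'E'
from h import *
go(KN+NN*.1)
w=shot("wrist");np.savez('w.npz',**{k:w[k] for k in('img','P','M','mtx')})
K=w["mtx"];p=SO+SR@np.array([-.04,.045,.024]);c=w["M"][:3,:3].T@(p-w["M"][:3,3]);u=(K@c/c[2])[:2].astype(int);print(u)
x0=max(0,min(540,u[0]-50));y0=max(0,u[1]-38)
save(cv2.resize(w["img"][y0:y0+75,x0:x0+100],None,fx=8,fy=8,interpolation=cv2.INTER_CUBIC),"c3.png");print(x0,y0)
E
```

```text
time_s: 15.15
tcp_pos: [0.4388, 0.0144, 0.1823]
orientation: [[-0.855, -0.117, 0.506], [-0.156, 0.987, -0.034], [-0.495, -0.108, -0.862]]
contact_force: [0.2, 0.4, -0.3]
grip_width: 0.0512
grasp_force: 0.0
grasp pt [0.4293 0.015  0.1985] travel [ 0.018 -0.002  0.283] q [-0.31 -0.06  2.18  0.25  0.51 -2.21]
[344 208]
294 170
```

View pics/c3.png

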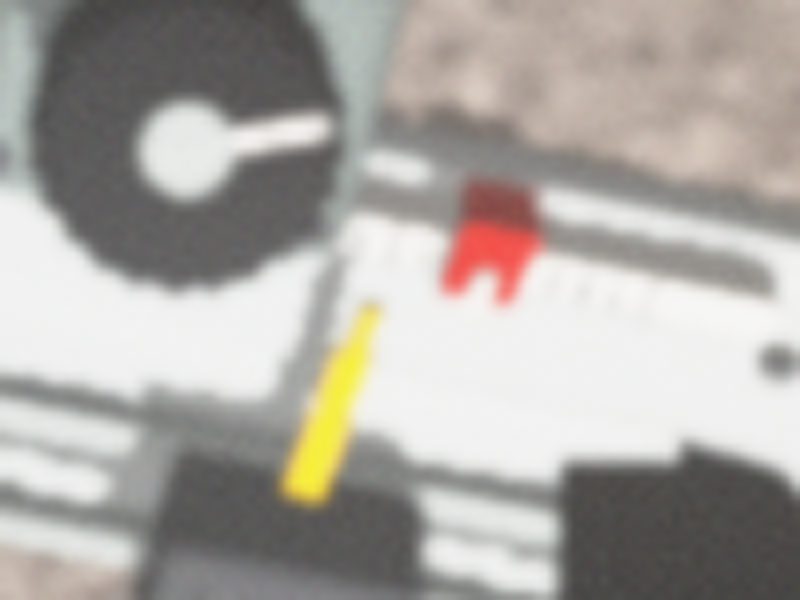

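The crop shows the tip at (373,307) and the inner end of the red rider's white line at (481,298).

Run:
```python
from h import *
w=dict(np.load("w.npz"))
f=lambda x,y,h:((onplane(w,294+(x+.5)/8-.5,170+(y+.5)/8-.5,h)-SO)@SR).round(4)
t=f(373,305,.0255);r=f(481,298,.024);print("tip",t,f(303,495,.026),"red",r,f(488,272,.024),"dy",r[1]-t[1],"turn",(r[1]-t[1])/.02)
go(KN+NN*.1);tw(1.1)
```

```text
tip [-0.0408  0.0391  0.0255] [0.0067 0.039  0.026 ] red [-0.0455  0.0546  0.024 ] [-0.0512  0.054   0.024 ] dy 0.0155 turn 0.775
grasp pt [0.4296 0.015  0.1965] travel [ 0.012 -0.004  0.271] q [-0.31 -0.05  2.19  0.25  0.5  -2.21]
twist [4.00e-04 2.90e-03 6.55e-01]
```

```bash
python3 -m crank '[{"twist":[0,0,0.075],"travel":[0,0,0],"grip":0.42},{"twist":[0,0,0.075],"travel":[0,0,0],"grip":0.42},{"twist":[0,0,0.075],"travel":[0,0,0],"grip":0.42},{"twist":[0,0,0.075],"travel":[0,0,0],"grip":0.42},{"twist":[0,0,0.075],"travel":[0,0,0],"grip":0.42},{"twist":[0,0,0.075],"travel":[0,0,0],"grip":0.42},{"twist":[0,0,0],"travel":[0,0,0],"grip":0.42}]'
python3 - <<'E'
from h import *
w=dict(np.load("w.npz"))
c=onplane(w,294+188/8,170+150/8,.0879)-.016*NN;print("knob centre",c,KN)
tw(.69);g=(c+[.4990,.0135,.0755])/2;print(g);go(g+NN*.05);go(g+NN*.004)
E
```

```text
time_s: 15.9
tcp_pos: [0.4387, 0.0146, 0.1772]
orientation: [[-0.626, 0.6, 0.498], [0.679, 0.734, -0.031], [-0.384, 0.318, -0.867]]
contact_force: [-0.1, 0.9, 0.1]
grip_width: 0.0512
grasp_force: 0.0
knob centre [0.49641887 0.01103501 0.074044  ] [0.49842473 0.0096545  0.074     ]
twist [-0.0005 -0.0006 -0.001 ]
[0.49770943 0.0122675  0.074772  ]
grasp pt [0.4294 0.0152 0.1934] travel [0.005 0.007 0.579] q [-0.31 -0.04  2.19  0.25  0.5  -1.31]
grasp pt [0.4294 0.0152 0.1934] travel [0.005 0.007 0.886] q [-0.31 -0.04  2.19  0.25  0.5  -1.31]
```

```bash
python3 -m crank '[{"twist":[0,0,0],"travel":[0.005,0.007,0.12],"grip":0.42},{"twist":[0,0,0],"travel":[0,0,0.2],"grip":0.42},{"twist":[0,0,0],"travel":[0,0,0.2],"grip":0.42},{"twist":[0,0,0],"travel":[0,0,0.12],"grip":0.42},{"twist":[0,0,0],"travel":[0,0,0],"grip":0.42},{"twist":[0,0,0],"travel":[0,0,0],"grip":0.42}]'
python3 - <<'E'
from h import *
tw(.69);g=np.array([.4977,.0123,.0748]);go(g+NN*.004)
E
```

```text
time_s: 16.5
tcp_pos: [0.4866, 0.013, 0.0951]
orientation: [[-0.628, 0.598, 0.498], [0.676, 0.737, -0.031], [-0.386, 0.317, -0.866]]
contact_force: [0.7, 0.4, -0.0]
grip_width: 0.0514
grasp_force: 0.0
twist [-0.0002 -0.0002  0.001 ]
grasp pt [0.4773 0.0135 0.1113] travel [ 0.003 -0.002  0.252] q [-0.27  0.24  2.16  0.42  0.25 -1.47]
```

```bash
python3 -m crank '[{"twist":[0,0,0],"travel":[0.003,-0.002,0.1],"grip":0.42},{"twist":[0,0,0],"travel":[0,0,0.1],"grip":0.42},{"twist":[0,0,0],"travel":[0,0,0.05],"grip":0.42},{"twist":[0,0,0],"travel":[0,0,0],"grip":0.42},{"twist":[0,0,0],"travel":[0,0,0],"grip":1},{"twist":[0,0,0],"travel":[0,0,0],"grip":1},{"twist":[0,0,0],"travel":[0,0,0],"grip":1},{"twist":[0,0,0],"travel":[0,0,0],"grip":1}]'
python3 - <<'E'
from h import *
tw(.69);g=np.array([.4977,.0123,.0748]);go(g+NN*.004)
E
```

```text
time_s: 17.3
tcp_pos: [0.5049, 0.0114, 0.0634]
orientation: [[-0.626, 0.598, 0.501], [0.677, 0.735, -0.033], [-0.388, 0.318, -0.865]]
contact_force: [-7.8, -4.6, 5.5]
grip_width: 0.0333
grasp_force: 30.0
twist [0.0001 0.0011 0.0001]
grasp pt [0.4956 0.012  0.0796] travel [ 0.005 -0.     0.008] q [-0.26  0.34  2.13  0.58  0.18 -1.62]
```

```bash
python3 -m crank '[{"twist":[0,0,-0.06],"travel":[0,0,0],"grip":1},{"twist":[0,0,-0.06],"travel":[0,0,0],"grip":1},{"twist":[0,0,-0.06],"travel":[0,0,0],"grip":1},{"twist":[0,0,-0.06],"travel":[0,0,0],"grip":1},{"twist":[0,0,-0.06],"travel":[0,0,0],"grip":1},{"twist":[0,0,-0.06],"travel":[0,0,0],"grip":1},{"twist":[0,0,-0.02],"travel":[0,0,0],"grip":1},{"twist":[0,0,0],"travel":[0,0,0],"grip":1}]'
python3 -m crank '[{"twist":[0,0,0],"travel":[0,0,0],"grip":0.42},{"twist":[0,0,0],"travel":[0,0,0],"grip":0.42},{"twist":[0,0,0],"travel":[0,0,0],"grip":0.42},{"twist":[0,0,0],"travel":[0,0,-0.15],"grip":0.42},{"twist":[0,0,0],"travel":[0,0,-0.25],"grip":0.42},{"twist":[0,0,0],"travel":[0,0,-0.25],"grip":0.42},{"twist":[0,0,0],"travel":[0,0,-0.25],"grip":0.42},{"twist":[0,0,0],"travel":[0,0,0],"grip":0.42}]'
python3 - <<'E'
from h import *
w=shot("wrist");np.savez('w.npz',**{k:w[k] for k in('img','P','M','mtx')})
K=w["mtx"];p=SO+SR@np.array([-.04,.045,.024]);c=w["M"][:3,:3].T@(p-w["M"][:3,3]);u=(K@c/c[2])[:2].astype(int)
x0=max(0,min(540,u[0]-50));y0=max(0,u[1]-38)
save(cv2.resize(w["img"][y0:y0+75,x0:x0+100],None,fx=8,fy=8,interpolation=cv2.INTER_CUBIC),"c4.png");print(x0,y0)
E
```

```text
time_s: 18.1
tcp_pos: [0.5051, 0.0118, 0.0635]
orientation: [[-0.866, 0.002, 0.5], [-0.017, 0.999, -0.032], [-0.5, -0.036, -0.865]]
contact_force: [-5.0, -0.7, 6.5]
grip_width: 0.0332
grasp_force: 30.0
time_s: 18.9
tcp_pos: [0.4379, 0.016, 0.1836]
orientation: [[-0.862, 0.003, 0.506], [-0.017, 0.999, -0.034], [-0.506, -0.038, -0.862]]
contact_force: [1.3, -0.3, 0.2]
grip_width: 0.0508
grasp_force: 0.0
298 165
```

View pics/c4.png

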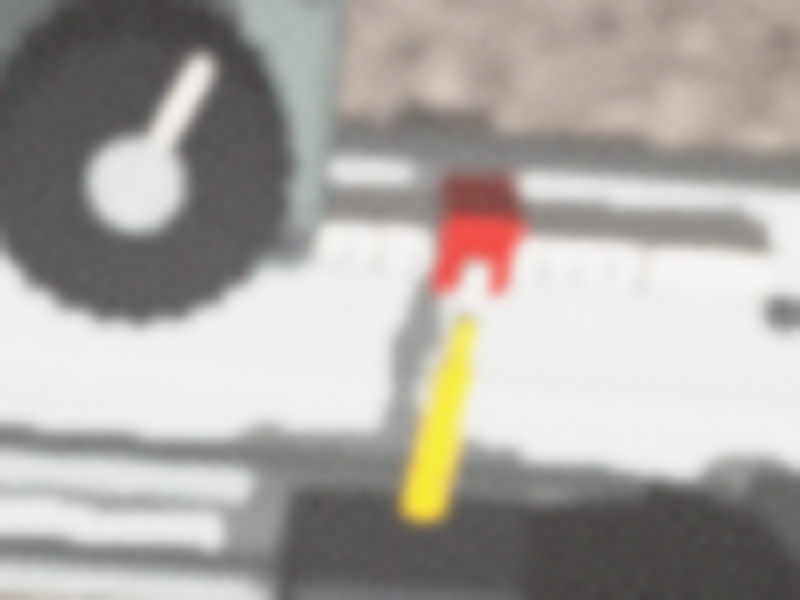

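The pointer now points into the red rider's white notch: tip at (466,318), notch at (474,285). I'll check the residual, then locate the roller.

Run:
```python
from h import *
w=dict(np.load("w.npz"))
f=lambda x,y,h:((onplane(w,298+(x+.5)/8-.5,165+(y+.5)/8-.5,h)-SO)@SR).round(4)
print("tip",f(466,318,.0255),f(424,505,.026),"red",f(473,290,.024),f(477,268,.024))
t=shot("top");P=t["P"];s=(P-SO)@SR
m=(s[...,0]>-.1)&(s[...,0]<-.025)&(s[...,1]<-.18)&(s[...,1]>-.26)&(s[...,2]>.05);q=P[m];print(m.sum(),q.min(0),q.max(0),s[m].min(0),s[m].max(0),np.median(q,0))
r=(t["img"].min(-1)>150)&m;print("white",r.sum(),P[r].mean(0))
save(cv2.resize(t["img"][190:250,400:470],None,fx=8,fy=8,interpolation=cv2.INTER_CUBIC),"sw.png")
go(SO+SR@np.array([-.057,-.212,.2]))
```

```text
tip [-0.0408  0.0539  0.0255] [0.0042 0.0542 0.026 ] red [-0.0455  0.0543  0.024 ] [-0.0502  0.0541  0.024 ]
92 [ 0.5342187  -0.22109388  0.06838359] [ 0.57138899 -0.20026184  0.08481158] [-0.06498848 -0.22643552  0.06838359] [-0.02678813 -0.20663232  0.08481158] [ 0.54603733 -0.21065491  0.07929948]
white 58 [ 0.54814742 -0.21180868  0.08081547]
grasp pt [0.4286 0.0166 0.1962] travel [-0.644 -1.479  0.405] q [-0.3  -0.05  2.19  0.25  0.51 -2.07]
```

View pics/sw.png

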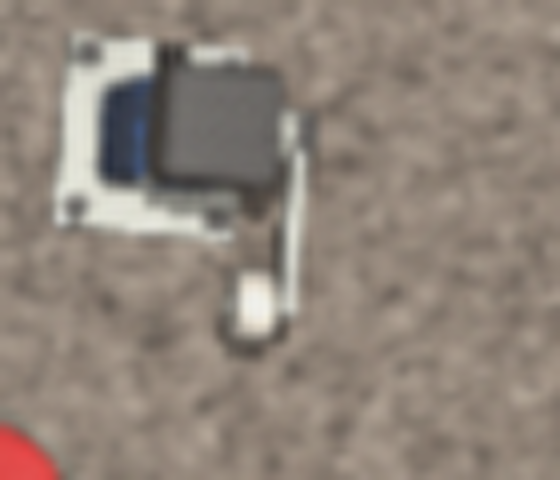

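```bash
python3 -m crank '[{"twist":[0,0.0655,0],"travel":[0,0,0],"grip":1},{"twist":[0,0.0655,0],"travel":[0,0,0],"grip":1},{"twist":[0,0.0655,0],"travel":[0,0,0],"grip":1},{"twist":[0,0.0655,0],"travel":[0,0,0],"grip":1},{"twist":[0,0,0],"travel":[0,0,-0.2],"grip":1},{"twist":[0,0,0],"travel":[0,0,0],"grip":1}]'
python3 -c "
from h import *
go([.542,-.206,.15+.0187])"
```

```text
time_s: 19.6
tcp_pos: [0.4395, 0.0172, 0.2099]
orientation: [[-1.0, 0.002, 0.0], [0.002, 0.999, -0.035], [-0.0, -0.035, -0.999]]
contact_force: [-0.1, 0.6, -1.2]
grip_width: 0.0051
grasp_force: 0.0
grasp pt [0.4395 0.0178 0.2285] travel [-0.686 -1.476  0.451] q [-0.21  0.15  1.78 -0.04  1.2  -1.76]
```

```bash
python3 -m crank '[{"twist":[0,0,0],"travel":[-0.114,-0.246,0.04],"grip":1},{"twist":[0,0,0],"travel":[-0.114,-0.246,0.04],"grip":1},{"twist":[0,0,0],"travel":[-0.114,-0.246,0.04],"grip":1},{"twist":[0,0,0],"travel":[-0.114,-0.246,0.04],"grip":1},{"twist":[0,0,0],"travel":[-0.114,-0.246,0.04],"grip":1},{"twist":[0,0,0],"travel":[-0.114,-0.246,0.04],"grip":1},{"twist":[0,0,0],"travel":[0,0,0],"grip":1},{"twist":[0,0,0],"travel":[0,0,0],"grip":1}]'
python3 -c "
from h import *
go([.543,-.206,.1+.0187])
w=shot('wrist');P=w['P'];m=(abs(P[...,0]-.54)<.02)&(abs(P[...,1]+.208)<.02)&(P[...,2]>.06)&(P[...,2]<.095)&(w['img'].min(-1)>150)
print(m.sum(),P[m].mean(0) if m.any() else 0, P[m].max(0) if m.any() else 0)"
```

```text
time_s: 20.4
tcp_pos: [0.5394, -0.2056, 0.1791]
orientation: [[-1.0, 0.003, -0.003], [0.003, 0.999, -0.033], [0.003, -0.033, -0.999]]
contact_force: [-0.2, -0.1, 0.1]
grip_width: 0.0006
grasp_force: 0.0
grasp pt [ 0.5395 -0.205   0.1978] travel [-0.025  0.011  0.527] q [-0.55  0.47  1.43 -0.03  1.23 -2.11]
254 [ 0.54419923 -0.21058514  0.08044319] [ 0.55990229 -0.20224504  0.08404547]
```

```bash
python3 -m crank '[{"twist":[0,0,0],"travel":[-0.025,0.005,0.1],"grip":1},{"twist":[0,0,0],"travel":[0,0,0.2],"grip":1},{"twist":[0,0,0],"travel":[0,0,0.17],"grip":1},{"twist":[0,0,0],"travel":[0,0,0.05],"grip":1},{"twist":[0,0,0],"travel":[0,0,0],"grip":1}]'
python3 -m crank '[{"twist":[0,0,0],"travel":[0,0,0.05],"grip":1},{"twist":[0,0,0],"travel":[0,0,0.05],"grip":1},{"twist":[0,0,0],"travel":[0,0,0.03],"grip":1},{"twist":[0,0,0],"travel":[0,0,0],"grip":1}]'
```

```text
time_s: 20.95
tcp_pos: [0.5432, -0.2068, 0.1025]
orientation: [[-1.0, 0.002, -0.002], [0.002, 0.999, -0.034], [0.002, -0.034, -0.999]]
contact_force: [-0.4, -0.8, 0.7]
grip_width: 0.0003
grasp_force: 0.0
time_s: 21.35
tcp_pos: [0.5435, -0.2083, 0.0838]
orientation: [[-1.0, 0.002, -0.001], [0.003, 0.999, -0.035], [0.001, -0.035, -0.999]]
contact_force: [0.7, 0.3, 2.8]
grip_width: 0.0005
grasp_force: 0.9
```

```bash
python3 -m crank '[{"twist":[0,0,0],"travel":[0,0,0.045],"grip":1},{"twist":[0,0,0],"travel":[0,0,0.045],"grip":1},{"twist":[0,0,0],"travel":[0,0,0.045],"grip":1},{"twist":[0,0,0],"travel":[0,0,0.04],"grip":1},{"twist":[0,0,0],"travel":[0,0,0],"grip":1},{"twist":[0,0,0],"travel":[0,0,0],"grip":1},{"twist":[0,0,0],"travel":[0,0,0],"grip":1}]'
```

```text
time_s: 22.05
tcp_pos: [0.544, -0.2096, 0.058]
orientation: [[-1.0, 0.003, 0.001], [0.003, 0.999, -0.036], [-0.001, -0.036, -0.999]]
contact_force: [2.2, 0.5, 4.3]
grip_width: 0.0003
grasp_force: 2.7
```

```bash
python3 -m crank '[{"twist":[0,0,0],"travel":[0,0,0.02],"grip":1},{"twist":[0,0,0],"travel":[0,0,0],"grip":1},{"twist":[0,0,0],"travel":[0,0,0],"grip":1}]'
python3 -m crank '[{"twist":[0,0,0],"travel":[0,0,-0.06],"grip":1},{"twist":[0,0,0],"travel":[0,0,-0.08],"grip":1},{"twist":[0,0,0],"travel":[0,0,-0.08],"grip":1},{"twist":[0,0,0],"travel":[0,0,-0.2],"grip":1},{"twist":[0,0,0],"travel":[0,0,-0.3],"grip":1},{"twist":[0,0,0],"travel":[0,0,-0.3],"grip":1},{"twist":[0,0,0],"travel":[0,0,0],"grip":1},{"twist":[0,0,0],"travel":[0,0,0],"grip":1}]'
python3 - <<'E'
from h import *
t=shot("scene");b=np.load("s.npz")
a=b["P"];P=t["P"]
m=(abs(P[...,0]-.542)<.015)&(abs(P[...,1]+.206)<.012)&(P[...,2]>.04)&(P[...,2]<.1);print("roller top",P[m][:,2].max() if m.any() else None)
save(t["img"][130:330,200:470].repeat(2,0).repeat(2,1),"end.png")
E
```

```text
time_s: 22.35
tcp_pos: [0.5446, -0.2099, 0.0555]
orientation: [[-1.0, 0.003, 0.003], [0.003, 0.999, -0.037], [-0.003, -0.037, -0.999]]
contact_force: [3.9, 0.5, 7.5]
grip_width: 0.0004
grasp_force: 3.4
time_s: 23.15
tcp_pos: [0.5436, -0.2038, 0.2085]
orientation: [[-1.0, 0.002, 0.001], [0.002, 0.999, -0.036], [-0.001, -0.036, -0.999]]
contact_force: [-0.4, -0.1, 0.1]
grip_width: 0.0005
grasp_force: 0.0
roller top 0.08502967536867434
```

View pics/end.png

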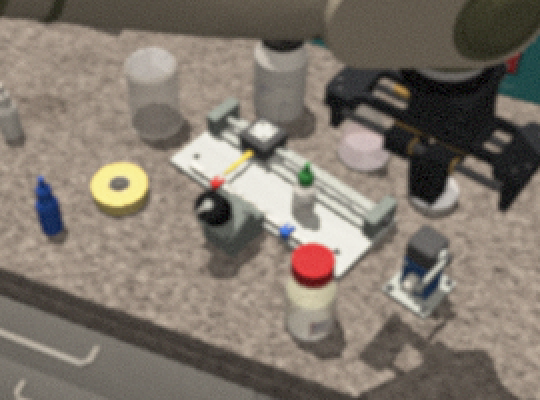

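The picture shows the arm clear of everything and the roller back at rest (top at 85 mm). The pointer is at the red rider (crop 215,183), and the green-cap bottle is still on the bed (305,185). The white-nozzle bottle stands upright on the worktop (10,120).

```bash
python3 -c "
from workcell import job
print(job.finish_job())"
```

```text
the job is handed in; nothing more can be done
None
```

I handed the job in at about 23 s of the 72 s, and the hand-in returned no verdict. The white-nozzle bottle is upright on the worktop, the pointer is within about 0.5 mm of the red line, and the switch was pressed past its click (about 0.6 rad estimated from the fingertip height) and sprang back to rest, with the arm clear and no other object seen to have moved.

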